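Stand up the camera stand, draw its mast out to the second stop and hold it there

ROBOT

A 6-joint arm with a two-finger parallel gripper is mounted at the origin on the work surface. World frame = base frame: x ahead of the robot, y to its left, z up, the work surface at z = 0. Lengths are in m, angles in rad, forces in N, time in s.
With the tool pointing down it reaches from about 0.375 to 0.975 m from the base axis. Payload 3.8 kg.
Tool frame: the origin (TCP) lies at the very end of the fingers, on their centre line; the grasp point (between the pads) lies 19 mm behind it; z points along the fingers, y is the line along which they close (so a half turn about z gives the same grasp; the last joint's range is limited). The gripper opens to 85 mm and grips with 20 to 120 N. Pads are 22 mm wide; open, the fingers measure 114 mm over their backs; the gripper's body (76 mm by 85 mm) begins 54 mm behind the grasp point. The pads swing forward as they close: fully open they stand 13 mm farther back than shut.
Start: joints at [-1.3, 0.264, 1.604, -0, 1.274, -0.037], TCP at [0.204, -0.643, 0.231] pointing down, gripper open.
Joint ranges: [-2.63, 2.63], [-0.94, 2.18], [0.31, 2.57], [-1.31, 4.45], [0, 2.66], [-2.55, 2.55]. Speed limits (rad/s): [2.57, 2.57, 3.14, 3.14, 3.14, 3.14].

INTERFACE

Orientations are given as a rotation vector (axis times angle).
In Python, from workcell import monitor, viewer, job gives the robot as it stands. The module is installed in compiled form; this text tells all that it offers.
- The arm moves only by the tool step_arm, never from a script. Its argument "series" is one flat list of numbers, 4 for each row, row after row: the shift along the tool's x, y, z in m, then the turn about the tool's z in rad. A call has 1 to 8 rows; each row is the pose to reach, as a shift and turn from the pose commanded when the call began, along the tool's axes at that moment; what a row does not reach only later rows make up. A row lasts 1/8 s, in which the tool goes at most 62.5 mm and 10.7 degrees, less where a joint would pass 70% of its speed; a pose out of reach is approached as far as the arm can. A call with a gripper value outside its range is refused whole. "gripper" is the opening, from 0 (shut) to 1 (fully open), set as the call begins (left out, the last holds). The fingers move at their own pace and stop on an object; "newtons" is the grip in N (left out, the last holds). Time passes only in rows, so rows that repeat a pose let the fingers close. It gives the time, the measured TCP pose, the force, the opening and the grip force at its end, in the units of the state.
- monitor.read_state(): the state, without advancing time (a new reading comes with each control period).
- viewer.read_camera(name): name is "scene" or "top" or "wrist"; returns a dict with "image" (384x512x3 uint8, red, green, blue), "intrinsics" (3x3 intrinsics, pixels), "T" (4x4, takes a point from camera to world coordinates); the wrist camera has in their place "hand_eye" (4x4, takes a point from camera to tool coordinates, whose origin is the TCP and whose axes are the flange's). Camera axes: x right, y up, looking along -z (the intrinsics and any distortion apply to the point x, -y, -z); pixel columns grow to the right and rows downward; lengths in m; the calibration is good to about 2 mm. A picture is of the moment at which its call begins: read the wrist's pose just before it. There is no depth.
- job.finish_job(): hands the job in; it is judged then, once.
Trained networks look in a picture, given as the dict that the camera call returned (one of the last four; its "shot" number tells which), for a name from the list of things; names that differ only in an ending like _2 or _b are one class to them, and where a whole thing is asked for, a point or a joint stands for the part that bears it (a point fixed in the world has none). Each returns a list of dicts, best first, with "score" (0 to 1); they miss things now and then, are a little off and sometimes report something else, mostly with a low value. They report only what shows in the picture. A call takes as long as a camera call.
- viewer.boxes_of(picture, label): "extent" ([centre column, centre row, width, height] in pixels, round what is visible of it).
- viewer.spot_point(picture, label): "point" ([column, row] in pixels: a listed point, or the origin of a listed thing).
The state is a dict: "time": time; "q": joint angles; "joint_vel": joint speeds; "joint_torque": joint torques, N m; "tool_pos": TCP position; "tcp_rot": TCP orientation; "wrist_force": force on the tool from outside, world axes, zero at the start; "torque": the same for the moment, N m; "width": opening from 0.0 (shut) to 1.0 (fully open); "grip_force": force on a finger pad.
Only numpy, scipy, OpenCV 4.12 (cv2) and the standard library are available. Lean on these libraries where they do the work, as an engineer would, in place of code of your own. Each camera call takes 0.05 s, during which the arm holds its last target. There are 200 camera calls.

TASK

The little camera stand for filming our shots has fallen over on the games table: stand it upright on its square foot, then squeeze the release button in the side of its head and pull the head straight up, past the first stop, all the way to the second stop. The foot stays flat on the table and the other things on the table are left where they are. Finish while still holding the head up at full extension (do not let go: the mast slides back down by itself).

Things in the scene. Friction and masses are not known exactly. Their poses are not given: they have to be found in the camera images.
- stand: Camera stand, lying at first on one edge of its foot and of its head: z axis dips 6 deg below level and points left (+y), turned up to 16 deg to the robot or 33 deg away, +x side down, y level. Origin: centre of foot's underside; z along the mast to the head. Steel foot 80x80 mm, z 0-14; black tube 30x30, z 14-154 (collar 34x34, z 146-154); grey head above. Button on the head's -y (far) side.
- tube (a point): Point on the stand's z axis, z = 75 mm, in the middle of the black tube; axes as the stand's. The stand weighs 0.8 to 1.0 kg, mostly in the foot: its centre of mass is at about z = 40 mm, so it rights itself when it leans less than about 40 deg.
- head (a point): Centre of the grey head block, 40 (x) x 36 (y) x 40 (z) mm: on the stand's z axis, at z = 177 mm with the mast home (block z 157-197); rises with the mast; axes as the stand's. On top a 3 mm rubber pad and a camera stud 10 mm thick, to z = 207.
- button_face (a point): Centre of the outer face of the round steel release button (16 mm across), in the middle of the head's -y face, standing out 5 mm from it (23 mm from the mast's axis); axes as the stand's. Gripping the head across y presses it flush with one finger, in line with the other on the +y face.
- mast (a joint): Mast draw-out, m: 0 home, 0.080 second stop (the end). Button out: latched at home (2 mm play), caught again at the first stop, 0.040. Button held pressed: passes both. Light friction; slides down by its own weight (1.4 N); let go near the end it drops to about 0.05. Pulling at a stop or the latch with more than the foot and tube weigh (about 7 N) lifts the stand.
- button (a joint): How far the button is pressed, m: 0 out, 0.005 flush with the head, 0.006 at most; the latch is free beyond 0.0035. Spring: about 2.5 N when flush; it comes out again when let go.
- dice_cup: Bystander: open wooden dice cup, upright, 76 mm across, 95 mm high. Origin: centre of its underside.
- card_box: Bystander: flat cardboard card box 66 x 92 x 24 mm. Origin: centre of its underside.
- chips: Bystander: upright stack of white chips (one piece), 39 mm across, 36 mm high. Origin: centre of its underside.

How it is judged:
On the way, in this order (a step that is already met when the one before it is completed fails the run):
1. the stand is upright on its foot, at rest, mast still home (angle between stand's own z axis and vertical below 0.08 rad and height (world z) of stand below 0.006 m and height (world z) of head above 0.165 m and linear speed of stand below 0.05 m/s and value of joint mast below 0.02 m), for 0.2 s.
2. the button is pressed and the mast drawn past the first stop, the foot on the table (value of joint button above 0.003 m and value of joint mast above 0.045 m and angle between stand's own z axis and vertical below 0.12 rad and height (world z) of stand below 0.012 m), for 0.05 s.
At the end, for the whole second after the job is handed in: The stand is upright (within 0.08 rad) with its foot on the table (within 6 mm), the mast drawn out to the second stop (at least 73 of 80 mm), still, and held there by the fingers (value of joint mast above 0.073 m and angle between stand's own z axis and vertical below 0.08 rad and height (world z) of stand below 0.006 m and height (world z) of head above 0.24 m and contact force between the fingers and stand above 1 N and linear speed of stand below 0.03 m/s and velocity of joint mast between -0.02 and 0.02 m/s); the arm keeps its last pose, push and grip.
It fails at once if the dice cup is disturbed (moved 30 mm) (distance of dice_cup from where it was at the start of the episode above 0.03 m).
It fails at once if the card box is disturbed (moved 30 mm) (distance of card_box from where it was at the start of the episode above 0.03 m).
It fails at once if the chips are disturbed (moved 30 mm) (distance of chips from where it was at the start of the episode above 0.03 m).
It also fails if it takes over 51 s, if anything falls off the work surface, if the arm or the gripper's body presses on something with over 40 N, if the wrist force passes 120 N, or if a joint passes its speed limit or range.

## Working session

There is one attempt and no reset: what is moved stays moved. The work goes in short steps, Python scripts to look and compute and a tool call to move; the robot and the scene stay as the last step left them, time stands still between calls to the robot, and variables do not carry over. Pictures are saved under pics/ and viewed, at most 10 in all, crops included, and the job is handed in when it is done.

Besides the shell and the picture viewer there is one more tool, called as name(argument=value, ...) on one line, values as JSON. step_arm: Moves the arm, as the interface text tells. Its arguments: {"type":"object","properties":{"series":{"type":"array"},"gripper":{"type":"number"},"newtons":{"type":"number"}},"required":["series"]}

```bash
mkdir -p pics; cat > h.py <<'E'
import numpy as np,cv2
from scipy.spatial.transform import Rotation as R
from workcell import monitor,viewer,job
def camT(p,st=None):
    if 'T' in p: return np.array(p['T'])
    M=np.eye(4);M[:3,:3]=R.from_rotvec(st['tcp_rot']).as_matrix();M[:3,3]=st['tool_pos']
    return M@np.array(p['hand_eye'])
def ray(p,px,T):
    d=np.linalg.inv(np.array(p['intrinsics']))@[px[0],px[1],1.]
    d=T[:3,:3]@(d*[1,-1,-1]); return T[:3,3],d/np.linalg.norm(d)
def atz(p,px,T,z):
    o,d=ray(p,px,T); return o+d*(z-o[2])/d[2]
def tri(rs):
    A=np.zeros((3,3));b=np.zeros(3)
    for o,d in rs:
        P=np.eye(3)-np.outer(d,d);A+=P;b+=P@o
    x=np.linalg.solve(A,b); return x,[np.linalg.norm((np.eye(3)-np.outer(d,d))@(x-o)) for o,d in rs]
def proj(p,X,T):
    c=np.linalg.inv(T)@np.append(X,1);k=np.array(p['intrinsics'])@[c[0],-c[1],-c[2]];return k[:2]/k[2]
E
python3 - <<'E'
from h import *
np.set_printoptions(precision=4,suppress=True)
s=monitor.read_state();print(s['tool_pos'],s['tcp_rot'],s['time'])
P={}
for n in('scene','top'):
    p=viewer.read_camera(n);P[n]=p;cv2.imwrite(f'pics/{n}0.png',p['image'][:,:,::-1])
    print(n,camT(p)[:3,3],{k:v for k,v in p.items() if k not in('image','intrinsics','T','hand_eye')})
for l in('stand','tube','head','button_face','dice_cup','card_box','chips'):
    rs=[]
    for n in P:
        f=viewer.spot_point(P[n],l)
        for g in f[:2]: print(l,n,np.array(g['point']),round(g['score'],2),atz(P[n],g['point'],camT(P[n]),0.0 if l in('dice_cup','card_box','chips') else .03))
        if f: rs.append(ray(P[n],f[0]['point'],camT(P[n])))
    if len(rs)==2: print('  tri',*tri(rs))
E
```

```text
[ 0.2043 -0.6426  0.2299] [-3.1022 -0.4812  0.0004] 0.0
scene [ 1.1257 -0.8617  0.6925] {'shot': 1}
top [ 0.3789 -0.0062  1.2706] {'shot': 2}
stand scene [245.1 176.3] 0.7 [0.4903 0.0495 0.03  ]
stand top [244.6 198.6] 0.71 [0.5131 0.0014 0.03  ]
  tri [0.5145 0.0048 0.0594] [np.float64(0.005792623756310753), np.float64(0.0057926237563107824)]
tube scene [260.8 174.4] 0.65 [0.5281 0.0899 0.03  ]
tube top [227.1 188.8] 0.56 [0.5459 0.0632 0.03  ]
  tri [0.5442 0.0627 0.0484] [np.float64(0.0008774096136771885), np.float64(0.0008774096136773391)]
head scene [285.4 171.7] 0.73 [0.5897 0.1528 0.03  ]
head top [196.9 177. ] 0.49 [0.585 0.17  0.03 ]
  tri [0.5841 0.1696 0.0208] [np.float64(0.0029193619154137766), np.float64(0.002919361915414061)]
dice_cup scene [323.4 153.7] 0.74 [0.6213 0.4063 0.    ]
dice_cup top [140.7 161.4] 0.84 [0.6417 0.378  0.    ]
  tri [0.6365 0.3712 0.0199] [np.float64(0.0012547296112367368), np.float64(0.001254729611236723)]
card_box scene [279.4 142.6] 0.68 [0.4252 0.3971 0.    ]
card_box top [134.3 224.9] 0.86 [0.4143 0.3859 0.    ]
  tri [ 0.4204  0.3906 -0.0002] [np.float64(0.007501057012297115), np.float64(0.007501057012297217)]
chips scene [167.4 276.6] 0.55 [ 0.5759 -0.4152  0.    ]
```

View pics/scene0.png

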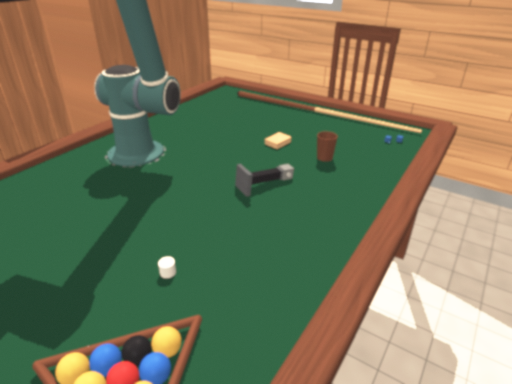

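View pics/top0.png

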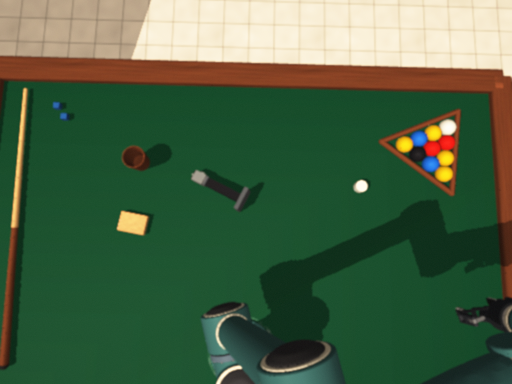

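The stand's foot is at scene (244,180) / top (242,198) and its head at scene (287,172) / top (200,177), so the detections are right. The mast points about 23° away from +y. I'll move over it for a wrist view.

step_arm(series=[0.036,-0.0386,0,0,0.072,-0.077,0,0,0.108,-0.116,0,0,0.144,-0.1545,0,0,0.18,-0.193,0,0,0.216,-0.232,0,0,0.252,-0.27,0,0,0.288,-0.309,0,0], gripper=1, newtons=30)

```text
time: 1.8
tool_pos: [0.3859, -0.2601, 0.2317]
tcp_rot: [3.104, 0.481, 0.002]
wrist_force: [-0.3, -0.7, -0.1]
width: 0.997
grip_force: 0.0
```

step_arm(series=[0.036,-0.0386,0,-0.12,0.072,-0.077,0,-0.24,0.108,-0.116,0,-0.36,0.144,-0.1545,0,-0.48,0.18,-0.193,0,-0.6,0.216,-0.232,0,-0.73,0.252,-0.27,0,-0.855,0.288,-0.309,0,-0.855])

```text
time: 2.8
tool_pos: [0.5669, 0.1219, 0.2316]
tcp_rot: [2.624, 1.727, 0.001]
wrist_force: [0.5, -0.2, 0.8]
width: 1.0
grip_force: 0.0
```

```bash
cat > look.py <<'E'
import sys
from h import *
np.set_printoptions(precision=4,suppress=True)
s=monitor.read_state();p=viewer.read_camera('wrist');T=camT(p,s)
Rm=R.from_rotvec(s['tcp_rot']).as_matrix()
print(s['time'],s['tool_pos'],Rm[:,1],'q6',s['q'][5],'cam',T[:3,3],s['wrist_force'])
cv2.imwrite('pics/%s.png'%sys.argv[1],p['image'][:,:,::-1])
for l,z in(('stand',.041),('tube',.033),('head',.0225),('button_face',.0225)):
    for g in viewer.spot_point(p,l)[:1]:
        X=atz(p,g['point'],T,z);print(l,np.array(g['point']),round(g['score'],2),X,'tool:',Rm.T@(X-s['tool_pos']))
E
python3 look.py w1
```

```text
2.8 [0.5669 0.1219 0.2316] [ 0.9184 -0.3957  0.0008] q6 0.5758456496853275 cam [0.5928 0.1849 0.3728] [ 0.5211 -0.2226  0.8063]
stand [248.3 267.3] 0.87 [0.5056 0.0023 0.041 ] tool: [-0.1341 -0.0091  0.1906]
tube [248.5 209.5] 0.74 [0.5382 0.0763 0.033 ] tool: [-0.0533 -0.0084  0.1986]
head [251.3 133.3] 0.95 [0.5805 0.1645 0.0225] tool: [ 0.0445 -0.0045  0.2091]
button_face [54.2 11. ] 0.54 [0.4309 0.3761 0.0225] tool: [ 0.1796 -0.2256  0.2089]
```

View pics/w1.png

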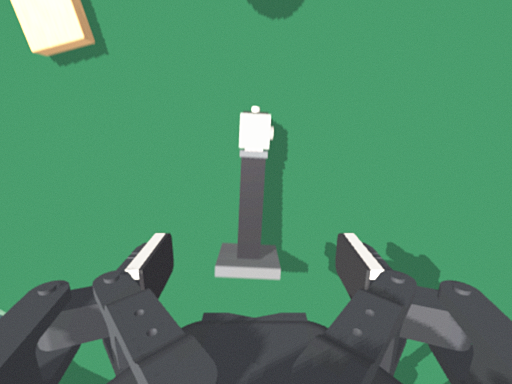

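The wrist view shows the stand running up the picture: foot at (248,265), head block at about (255,132), button to the right at (272,131) on the far side. Tool y lines up with stand y to about 2°. I'll go down over the head.

step_arm(series=[0.022,-0.002,0.03,0.03,0.0445,-0.003,0.06,0.03,0.0445,-0.003,0.1,0.03,0.0445,-0.003,0.14,0.03,0.0445,-0.003,0.18,0.03,0.0445,-0.003,0.205,0.03,0.0445,-0.003,0.22,0.03,0.0445,-0.003,0.2265,0.03])

```text
time: 4.05
tool_pos: [0.5808, 0.1612, 0.0044]
tcp_rot: [-2.652, -1.684, 0.001]
wrist_force: [0.3, -0.5, 0.2]
width: 1.0
grip_force: 0.0
```

```bash
python3 look.py w2
```

```text
4.05 [0.5808 0.1612 0.0044] [ 0.9051 -0.4252 -0.0004] q6 0.6687836485096675 cam [0.609  0.2234 0.1456] [ 0.286  -0.5079  0.2483]
head [259.8 248.1] 0.92 [0.5841 0.1639 0.0225] tool: [ 0.0038  0.0018 -0.0181]
button_face [303.5 245.9] 0.62 [0.6042 0.1558 0.0225] tool: [ 0.005   0.0234 -0.0181]
```

View pics/w2.png

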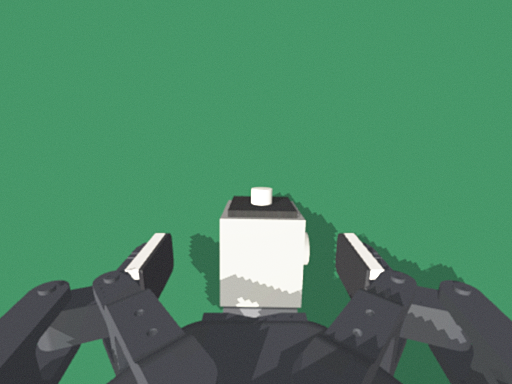

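The wrist view shows the head centred between the fingers at (260,248), with the button at (304,247). I'll shift 4 mm forward and close.

step_arm(series=[0.0045,0.002,0,0,0.0045,0.002,0,0])

```text
time: 4.55
tool_pos: [0.5858, 0.166, 0.0056]
tcp_rot: [2.65, 1.686, 0.003]
wrist_force: [0.8, -0.3, 0.3]
width: 0.999
grip_force: 0.0
```

step_arm(series=[0,0,0,0,0,0,0,0,0,0,0,0,0,0,0,0,0,0,0,0,0,0,0,0], gripper=0, newtons=25)

```text
time: 5.3
tool_pos: [0.5853, 0.1655, 0.0051]
tcp_rot: [2.651, 1.685, 0.001]
wrist_force: [0.9, -0.4, 1.3]
width: 0.419
grip_force: 28.9
```

Closed to 35.6 mm on the head, so the button is flush. Now swing the head up on an arc about the foot's lower edge.

step_arm(series=[-0.0015,0,-0.008,0,-0.003,0,-0.017,0,-0.0075,0,-0.0325,0,-0.013,0,-0.0475,0,-0.0195,0,-0.0615,0,-0.028,0,-0.0755,0,-0.037,0,-0.0885,0,-0.047,0,-0.1005,0])

```text
time: 6.3
tool_pos: [0.5644, 0.1223, 0.1062]
tcp_rot: [-2.651, -1.685, 0.0]
wrist_force: [-1.7, 1.1, -3.4]
width: 0.418
grip_force: 26.8
```

```bash
python3 - <<'E'
from h import *
p=viewer.read_camera('scene');cv2.imwrite('pics/s1.png',cv2.resize(p['image'][100:260,150:390,::-1],None,fx=3,fy=3))
E
```

```text
(no output)
```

View pics/s1.png

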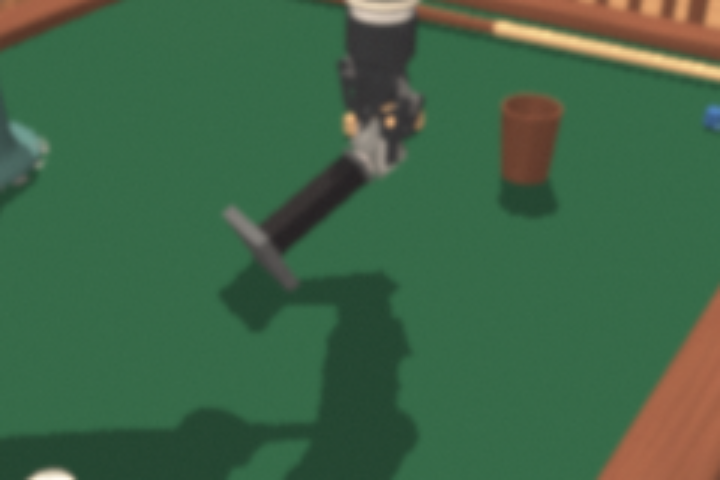

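The crop shows the stand swinging up on its foot edge (edge at about (290,285)), the head in the fingers at (380,150), lean about 55°. Continuing.

step_arm(series=[-0.011,0,-0.011,0,-0.0235,0,-0.0213,0,-0.0365,0,-0.0303,0,-0.05,0,-0.038,0,-0.0645,0,-0.0448,0,-0.0795,0,-0.05,0,-0.095,0,-0.054,0,-0.1105,0,-0.057,0])

```text
time: 7.35
tool_pos: [0.5174, 0.0218, 0.1624]
tcp_rot: [-2.651, -1.686, 0.001]
wrist_force: [-2.1, 2.4, -1.3]
width: 0.418
grip_force: 26.4
```

```bash
python3 - <<'E'
from h import *
p=viewer.read_camera('scene');cv2.imwrite('pics/s2.png',cv2.resize(p['image'][100:260,150:390,::-1],None,fx=3,fy=3))
E
```

```text
(no output)
```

View pics/s2.png

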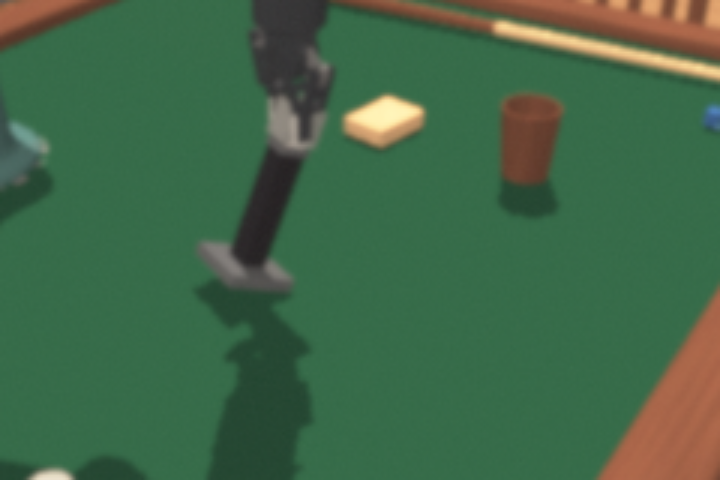

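The crop shows the lean down to about 20°, still on the foot edge. Finishing the arc to upright.

step_arm(series=[-0.0155,0,-0.0015,0,-0.0315,0,-0.001,0,-0.047,0,0,0,-0.055,0,0.0015,0,-0.063,0,0.003,0,-0.063,0,0.003,0,-0.063,0,0.003,0])

```text
time: 8.28
tool_pos: [0.4913, -0.0347, 0.1597]
tcp_rot: [2.65, 1.686, -0.001]
wrist_force: [-5.3, -1.6, 5.6]
width: 0.413
grip_force: 28.3
```

step_arm(series=[0,0,0,0,0,0,0,0,0,0,0,0,0,0,0,0], gripper=0.75)

```text
time: 8.78
tool_pos: [0.4916, -0.0342, 0.1593]
tcp_rot: [2.651, 1.686, 0.001]
wrist_force: [-0.2, 1.1, -0.2]
width: 0.751
grip_force: 0.0
```

```bash
python3 - <<'E'
from h import *
np.set_printoptions(precision=4,suppress=True)
s=monitor.read_state();p=viewer.read_camera('scene');q=viewer.read_camera('top');w=viewer.read_camera('wrist')
Rm=R.from_rotvec(s['tcp_rot']).as_matrix();print(s['tool_pos'],Rm[:,:2].T)
C=[(p,camT(p)),(q,camT(q)),(w,camT(w,s))]
for l,z in(('stand',0),('tube',.075),('head',.177),('button_face',.177)):
    for i,(a,T) in enumerate(C):
        for g in viewer.spot_point(a,l)[:1]:
            X=atz(a,g['point'],T,z);print(l,i,np.array(g['point']),round(g['score'],2),X,Rm.T@(X-s['tool_pos']))
a=cv2.resize(p['image'][100:260,150:390,::-1],(512,341))
cv2.imwrite('pics/s3.png',cv2.resize(np.vstack([a,np.ascontiguousarray(w['image'][:,:,::-1])]),None,fx=.8,fy=.8))
E
```

```text
[ 0.4916 -0.0342  0.1593] [[ 0.4239  0.9057  0.0001]
 [ 0.9057 -0.4239  0.0005]]
stand 0 [230.8 191.5] 0.81 [ 0.4779 -0.0174  0.    ] [ 0.0094 -0.0196  0.1593]
stand 1 [258.8 206.5] 0.54 [ 0.4893 -0.0495  0.    ] [-0.0149  0.0044  0.1593]
stand 2 [254.4 181.7] 0.83 [ 0.4885 -0.0393  0.    ] [-0.0059 -0.0007  0.1593]
tube 0 [227.7 178.9] 0.93 [ 0.4969 -0.0557  0.075 ] [-0.0173  0.0139  0.0843]
tube 1 [254.7 204.5] 0.55 [ 0.4892 -0.0331  0.075 ] [-0.0001 -0.0027  0.0843]
tube 2 [249.2 196. ] 0.77 [ 0.4868 -0.0321  0.075 ] [-0.0001 -0.0053  0.0843]
head 0 [229.5 146.1] 0.77 [ 0.4893 -0.0304  0.177 ] [ 0.0025 -0.0036 -0.0177]
head 2 [249.2 259.9] 0.61 [ 0.4871 -0.0353  0.177 ] [-0.0029 -0.0035 -0.0177]
button_face 2 [294.8 256.6] 0.51 [ 0.5087 -0.0434  0.177 ] [-0.0011  0.0194 -0.0177]
```

View pics/s3.png

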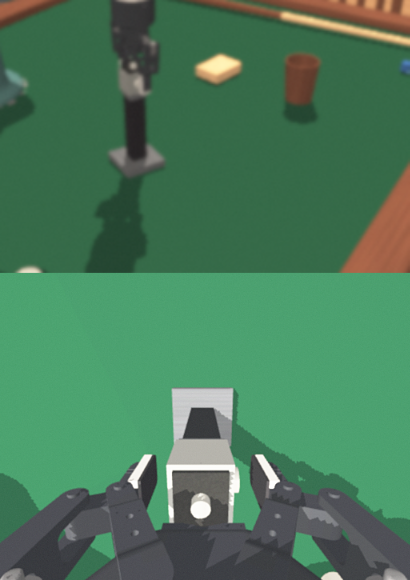

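Upright with the mast home: foot flat in the scene crop at (135,160), the head top centred in the wrist crop at (201,495), and its button at the right pad. Regrip slightly re-centred and let it rest.

step_arm(series=[-0.001,-0.003,0,0,-0.001,-0.003,0,0,-0.001,-0.003,0,0])

```text
time: 9.9
tool_pos: [0.4881, -0.0339, 0.1593]
tcp_rot: [2.651, 1.686, 0.0]
wrist_force: [0.4, -0.5, -0.7]
width: 0.751
grip_force: 0.0
```

step_arm(series=[0,0,0,0,0,0,0,0,0,0,0,0,0,0,0,0,0,0,0,0,0,0,0,0], gripper=0, newtons=30)

```text
time: 10.65
tool_pos: [0.4888, -0.0341, 0.1598]
tcp_rot: [2.65, 1.685, 0.002]
wrist_force: [3.2, -1.7, 2.8]
width: 0.419
grip_force: 35.8
```

step_arm(series=[0,0,-0.003,0,0,0,-0.008,0,0,0,-0.014,0,0,0,-0.02,0,0,0,-0.026,0,0,0,-0.03,0,0,0,-0.03,0])

```text
time: 11.52
tool_pos: [0.4882, -0.0338, 0.1897]
tcp_rot: [2.651, 1.686, 0.0]
wrist_force: [3.1, -0.9, -0.4]
width: 0.416
grip_force: 35.3
```

step_arm(series=[0,0.0015,-0.005,0,0,0.0015,-0.011,0,0,0.0015,-0.018,0,0,0.0015,-0.025,0,0,0.0015,-0.032,0,0,0.0015,-0.038,0,0,0.0015,-0.042,0,0,0.0015,-0.042,0])

```text
time: 12.52
tool_pos: [0.4892, -0.0343, 0.2315]
tcp_rot: [-2.65, -1.686, 0.0]
wrist_force: [-0.9, 0.2, -1.0]
width: 0.415
grip_force: 35.4
```

```bash
python3 - <<'E'
from h import *
p=viewer.read_camera('scene');print(monitor.read_state()['torque'])
T=camT(p)
for l in('stand','tube','head'):
    for g in viewer.spot_point(p,l)[:1]: print(l,g)
for z in(0,.075,.249): print(proj(p,[.487,-.033,z],T))
cv2.imwrite('pics/s4.png',cv2.resize(p['image'][100:230,170:300,::-1],None,fx=4.5,fy=4.5))
E
```

```text
[ 0.27563028  0.21515589 -0.03240083]
stand {'point': [231.3, 192.4], 'score': 0.83}
tube {'point': [228.0, 175.8], 'score': 0.8}
head {'point': [225.4, 123.2], 'score': 0.67}
[230.22233447 194.48343142]
[229.47716791 174.94512484]
[227.54534786 124.29270127]
```

View pics/s4.png

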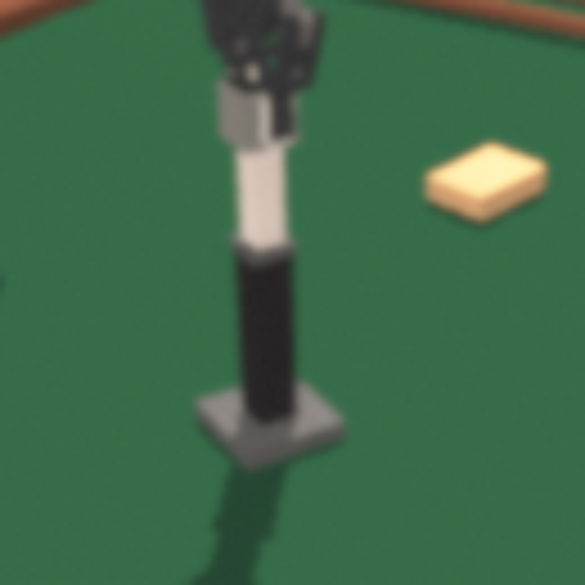

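The foot is flat (crop (270,430)) and the mast is drawn out about 72 mm. A bit more to the end stop.

step_arm(series=[0,0,-0.003,0,0,0,-0.006,0,0,0,-0.007,0,0,0,-0.007,0,0,0,-0.007,0])

```text
time: 13.35
tool_pos: [0.4893, -0.0344, 0.2382]
tcp_rot: [-2.651, -1.686, 0.001]
wrist_force: [-1.6, 1.0, -1.1]
width: 0.42
grip_force: 35.4
```

step_arm(series=[0,0,-0.001,0,0,0,-0.001,0,0,0,-0.001,0])

```text
time: 13.72
tool_pos: [0.4894, -0.0345, 0.2392]
tcp_rot: [-2.651, -1.686, 0.0]
wrist_force: [-1.4, 2.3, -1.3]
width: 0.419
grip_force: 35.4
```

```bash
python3 -c "
from workcell import monitor,job
s=monitor.read_state();print(s['tool_pos'],s['wrist_force'],s['grip_force']);print(job.finish_job())"
```

```text
[ 0.48938257 -0.0344912   0.23924064] [-1.40382571  2.25592332 -1.29108943] 35.40705006569624
the job is handed in; nothing more can be done
None
```

I stood the stand upright on its foot, squeezed the release button and raised the head about 79.5 mm of 80. The wrist force showed no firm contact at the second stop. I handed the job in at 13.7 s with the head still gripped; no verdict was returned.

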